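# Punch the missing drill spot on a flange blank

## Task

Take the spring-loaded centre punch out of the wooden tool block, stand its point on the black cross on the clamped steel blank, upright, and press straight down until the spring inside lets go, without ramming the punch hard against its stop and without firing it anywhere off the cross. Then put the punch back upright in the hole it came from, fully down on its collar, and let go. Leave all other things where they are.

Things in the scene. Friction and masses are not known exactly. Their poses are not given: they have to be found in the camera images.
- punch_mid (a point): Middle of the round grip of the spring-loaded centre punch (loose, bright steel, 0.1 to 0.2 kg), z up its axis. It stands point down in one of the block's three holes: the only tool there with a round collar and a dark domed cap. Grip 18 mm diameter, from 25 mm below this point to 25 mm above; then a cap 23 mm wide, up to 35 mm above.
- tip (a point): Point of the punch's plunger, on the punch's axis; 95 mm below punch_mid when the plunger is out.
- plunger (a joint): How far the plunger is pressed into the punch, in m: 0 out (its spring returns it), 0.011 at the hard stop. The force needed begins at 3 N, climbs to a peak of about 13 N near 0.0055, then the spring lets go and the force falls to about 2 N near 0.010. The punch has fired once it is past 0.008.
- stand: Fixed wooden tool block, 60 mm (x) by 200 mm (y) by 80 mm high, origin at the centre of its underside. Three vertical 16 mm holes through it, in a row along its y axis at y = -65, 0 and +65 mm; each holds one tool.
- spot (a point): Point straight below the black cross (two 26 mm strokes) near the one corner of the steel blank without a hole. x and y of the cross are those of this point, but it lies on the blank's top face, 0 to 30 mm ABOVE this point: the rest under the blank is wound to a height that differs each time and is not measured, so it must be found by feel. The blank does not give under load.
- rest: Fixed green work rest, 120 mm square, origin at the centre of its underside; on it the clamped blank, 100 mm square, with 12 mm holes at three corners and the cross at the fourth, at x = y = +30 mm. The blank's top is 55 to 85 mm above the rest's underside. Two clamps at x = -46 and +46 mm, y = 0, 26 mm long in y, stand up to 11 mm above the blank.
- drift: Bystander: dark round drift in the block, head 20 mm diameter and 28 mm high above the block; origin on its axis at the block's top.
- chisel: Bystander: chisel in the block, head 20 mm square and 35 mm high above the block; origin on its axis at the block's top.
- bearing: Bystander: steel bearing ring lying flat, 60 mm diameter, 16 mm high; origin under its centre.
- nut: Bystander: dark steel collar nut lying flat, 32 mm diameter, 13 mm high; origin under its centre.
- oil: Bystander: small clear bottle with red cap, 56 mm diameter, 130 mm high; origin under its centre.
- wrench: Bystander: wrench lying flat, about 180 mm long.
- hammer: Bystander: hammer lying flat, about 260 mm long.
- punch: The same punch; origin on its axis at the underside of its collar, 33 mm below punch_mid. The collar (30 mm diameter, 8 mm thick) rests on the block; fingertips may bear down on it. Below it a 12 mm nose, tapered at its end, reaches 30 mm down, and out of that comes the 7 mm plunger, its point 62 mm below the collar when not pressed in.

How it is judged:
By the outcome, as a careful person would: the job done as asked, in the order asked, and still so for the second after the job is handed in, with the robot touching nothing.
It also fails if it takes over 58 s, if anything falls off the work surface, if the arm or the gripper's body presses on something with over 40 N, if the wrist force passes 120 N, or if a joint passes its speed limit or range.

## Robot

A 7-joint arm with a two-finger parallel gripper is mounted at the origin on the work surface. World frame = base frame: x ahead of the robot, y to its left, z up, the work surface at z = 0. Lengths are in m, angles in rad, forces in N, time in s.
With the tool pointing down it reaches from about 0.4 to 0.875 m from the base axis. Payload 19.3 kg.
Tool frame: the origin (TCP) lies at the very end of the fingers, on their centre line; the grasp point (between the pads) lies 19 mm behind it; z points along the fingers, y is the line along which they close (so a half turn about z gives the same grasp; the last joint's range is limited). The gripper opens to 85 mm and grips with 20 to 120 N. Pads are 22 mm wide; open, the fingers measure 114 mm over their backs; the gripper's body (76 mm by 85 mm) begins 54 mm behind the grasp point. The pads swing forward as they close: fully open they stand 13 mm farther back than shut.
Start: joints at [-0.07, 0.521, -0.036, 1.599, 0.021, 1.021, -0.113], TCP at [0.625, -0, 0.231] pointing down, gripper open.
Joint ranges: [-2.91, 2.91], [-0.3, 2.13], [-1.5, 1.42], [0.17, 2.43], [-1.26, 4.41], [0.16, 1.93], [-2.52, 2.52]. Speed limits (rad/s): [1.89, 1.89, 2.39, 2.39, 3.01, 3.01, 3.01].

## Interface

Orientations are given as [roll, pitch, yaw] about the fixed x, y, z axes, in that order (R = Rz(yaw) Ry(pitch) Rx(roll)).
In Python, from workcell import bot gives the robot as it stands. The module is installed in compiled form; this text tells all that it offers.
- The arm moves only by the tool apply_moves, never from a script. Its arguments are lists of equal length, an entry for each row: "claw": the finger opening in m, from 0 to 0.0854; "xyz": the shift along the tool's x, y, z in m, a list of three; "twist": the turn, a rotation vector about the tool's x, y, z in rad, a list of three. A call has 1 to 20 rows; each row shifts and turns the commanded pose from where the row before left it, along the tool's axes as they then stand; what a row does not reach is not made up. A row lasts 1/10 s, in which the tool goes at most 50 mm and 8.59 degrees, less where a joint would pass 70% of its speed; a pose out of reach is approached as far as the arm can. A call with a gripper value outside its range is refused whole. The fingers move at their own pace and stop on an object; "force" is the grip in N (left out, the last holds). Time passes only in rows, so rows that do not move let the fingers close. It gives the time, the measured TCP pose, the force, the opening and the grip force at its end, in the units of the state.
- bot.observe(): the state, without advancing time (a new reading comes with each control period).
- bot.grab_frame(name): name is "scene" or "side" or "wrist"; returns a dict with "img" (384x512x3 uint8, red, green, blue), "vfov" (degrees; the focal length in pixels is half the picture's height over the tangent of half this angle, whatever the lens; pixels are square), "cx", "cy" (the principal point, pixels), "view" (4x4, takes a point from world to camera coordinates). Camera axes: x right, y up, looking along -z (the intrinsics and any distortion apply to the point x, -y, -z); pixel columns grow to the right and rows downward; lengths in m; the calibration is good to about 2 mm. A picture is of the moment at which its call begins. There is no depth.
- bot.job_done(): hands the job in; it is judged then, once.
Trained networks look in the newest picture that a camera, given by its name, has taken for a name from the list of things; names that differ only in an ending like _2 or _b are one class to them, and where a whole thing is asked for, a point or a joint stands for the part that bears it (a point fixed in the world has none). Each returns a list of dicts, best first, with "score" (0 to 1); they miss things now and then, are a little off and sometimes report something else, mostly with a low value. They report only what shows in the picture. A call takes as long as a camera call.
- bot.find_in(camera, query): "position" ([x, y, z] in m, in world coordinates, good to about 4 mm: the middle of the surface that is visible of it).
The state is a dict: "clock": time; "qpos": joint angles; "qd": joint speeds; "joint_efforts": joint torques, N m; "position": TCP position; "tool_rot": TCP orientation; "force": force on the tool from outside, world axes, zero at the start; "moment": the same for the moment, N m; "grip_width": finger opening in m; "finger_force": force on a finger pad.
Only numpy, scipy, OpenCV 4.12 (cv2) and the standard library are available. Lean on these libraries where they do the work, as an engineer would, in place of code of your own. Each camera call takes 0.05 s, during which the arm holds its last target. There are 200 camera calls.

## Working session

There is one attempt and no reset: what is moved stays moved. The work goes in short steps, Python scripts to look and compute and a tool call to move; the robot and the scene stay as the last step left them, time stands still between calls to the robot, and variables do not carry over. Pictures are saved under pics/ and viewed, at most 12 in all, crops included, and the job is handed in when it is done.

Besides the shell and the picture viewer there is one more tool, called after "Emit:" by a JSON object that holds its "api" and its "payload". apply_moves: Moves the arm, as the interface text tells. Its arguments: {"type":"object","properties":{"claw":{"type":"array"},"xyz":{"type":"array"},"twist":{"type":"array"},"force":{"type":"number"}},"required":["claw","xyz","twist"]}

```bash
mkdir -p pics
cat > h.py <<'E'
from workcell import bot
import numpy as np, cv2
def snap(cam,name):
    f=bot.grab_frame(cam); cv2.imwrite(f'pics/{name}.png',f['img'][:,:,::-1]); np.save(f'pics/{name}.npy',f,allow_pickle=True); return f
def K(f): return 384/2/np.tan(np.radians(f['vfov'])/2)
def proj(f,p):
    c=f['view']@np.append(p,1); k=K(f); return np.array([f['cx']+k*c[0]/-c[2], f['cy']-k*c[1]/-c[2]])
def onz(f,u,v,z):
    k=K(f); V=np.linalg.inv(f['view']); d=V[:3,:3]@np.array([(u-f['cx'])/k,-(v-f['cy'])/k,-1]); o=V[:3,3]
    return o+d*(z-o[2])/d[2]
E
python3 - <<'E'
from h import *
fs={c:snap(c,c+'0') for c in ('scene','side','wrist')}
cv2.imwrite('pics/both.png',cv2.resize(np.hstack([fs['scene']['img'],fs['side']['img']])[:,:,::-1],(800,300)))
for c,f in fs.items(): print(c,[k for k in f],f['vfov'],f['cx'],f['cy'],np.linalg.inv(f['view'])[:3,3].round(3))
for c in fs:
  for q in ('punch','punch_mid','stand','rest','drift','chisel','oil','hammer','wrench','bearing','nut'):
    print(c,q,[(np.round(r['position'],3).tolist(),round(r['score'],2)) for r in bot.find_in(c,q)[:2]])
print(bot.observe())
E
```

```text
scene ['img', 'vfov', 'cx', 'cy', 'view'] 54.540652134969086 260.8448140817025 189.96168188726685 [1.059 0.249 0.68 ]
side ['img', 'vfov', 'cx', 'cy', 'view'] 42.67878340178076 257.04830169272844 193.97638863875252 [-0.018  0.672  0.668]
wrist ['img', 'vfov', 'cx', 'cy', 'view'] 68.959669514294 258.1920613022081 192.11201080360073 [0.626 0.082 0.375]
scene punch [([0.49, 0.302, 0.112], 0.75), ([0.59, -0.201, 0.072], 0.5)]
scene punch_mid [([0.491, 0.309, 0.116], 0.56)]
scene stand [([0.528, 0.246, 0.071], 0.82)]
scene rest [([0.595, -0.206, 0.073], 0.79)]
scene drift [([0.516, 0.241, 0.108], 0.42)]
scene chisel [([0.538, 0.184, 0.111], 0.49)]
scene oil [([0.772, 0.099, 0.088], 0.89)]
scene hammer [([0.769, -0.213, 0.027], 0.96), ([0.714, 0.289, 0.008], 0.29)]
scene wrench [([0.713, 0.29, 0.007], 0.57)]
scene bearing [([0.765, -0.032, 0.012], 0.82)]
scene nut [([0.401, 0.002, 0.016], 0.68), ([0.709, 0.291, 0.007], 0.67)]
side punch [([0.475, 0.306, 0.11], 0.85)]
side punch_mid [([0.475, 0.307, 0.111], 0.55)]
side stand [([0.482, 0.274, 0.066], 0.93)]
side rest [([0.557, -0.209, 0.064]
[... 790 characters left out ...]
9353,  0.52139023, -0.03632698,  1.5995103 ,  0.02119897,
        1.02110992, -0.11279323]), 'qd': array([ 4.86666014e-04, -7.36215273e-04, -1.40793451e-03, -8.31927323e-04,
       -5.14321827e-05, -8.34180903e-04,  2.87870223e-04]), 'joint_efforts': array([ 3.03077482e-03, -9.26833892e+01,  1.98009789e+00, -3.70253956e+01,
        1.83237361e-02,  1.81504896e-03, -6.74511753e-06]), 'position': array([ 6.24983121e-01, -1.33630777e-05,  2.31292873e-01]), 'tool_rot': array([-3.14155859e+00, -1.18223654e-05,  1.57077675e+00]), 'force': array([-0.64349282, -0.02015697,  0.11407078]), 'moment': array([ 0.01935285, -0.01891038,  0.04759406]), 'finger_force': 0.0, 'grip_width': 0.08539800473898368}
```

View pics/scene0.png

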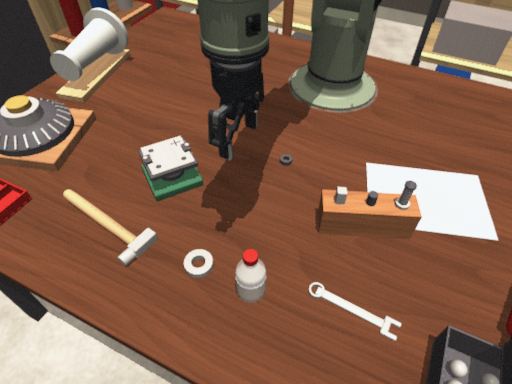

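View pics/side0.png

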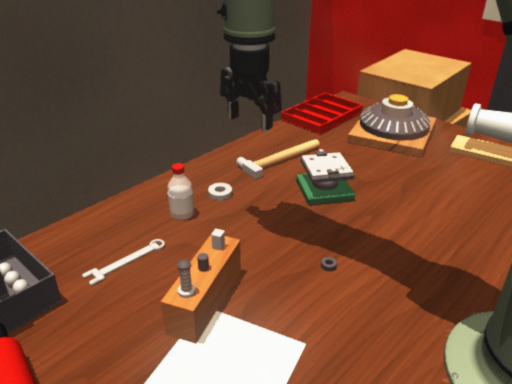

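Run:
```python
import cv2,numpy as np
s=cv2.imread('pics/scene0.png');d=cv2.imread('pics/side0.png');w=cv2.imread('pics/wrist0.png')
r=lambda im,x,y,ww,h:cv2.resize(im[y:y+h,x:x+ww],(400,300),interpolation=cv2.INTER_CUBIC)
a=np.vstack([np.hstack([r(s,130,130,80,60),r(d,290,140,80,60)]),np.hstack([r(s,330,170,100,75),r(d,160,230,100,75)])])
cv2.imwrite('pics/crops0.png',a)
```

```text
(no output)
```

View pics/crops0.png

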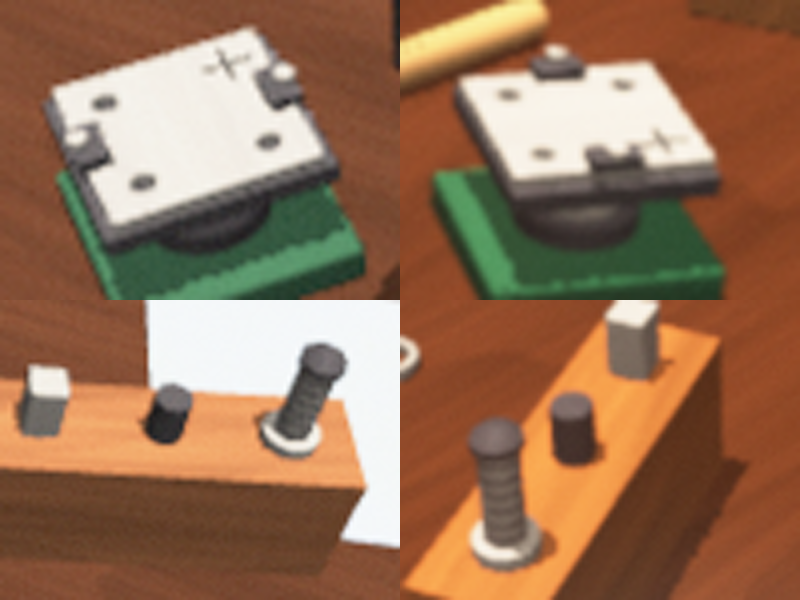

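View pics/wrist0.png

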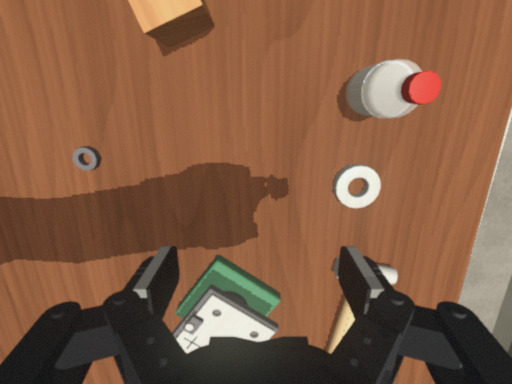

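The crops show the cross at scene (176,143), side (342,168), wrist (192,343). The punch's collar is at scene (402.5,203.5) and side (186.7,289.5), its cap top at scene (410.7,184) and side (184.2,262.5).

```bash
cat >> h.py <<'E'
def load(n): return np.load(f'pics/{n}.npy',allow_pickle=True).item()
def tri(obs):
    from scipy.optimize import least_squares
    r=least_squares(lambda p:np.concatenate([proj(f,p)-np.array(u) for f,u in obs]),[.55,.05,.08])
    return r.x.round(4),r.fun.round(1)
E
python3 - <<'E'
from h import *
s,d,w=load('scene0'),load('side0'),load('wrist0')
print('cross',tri([(s,(175.6,143)),(d,(342,168)),(w,(192,343))]),tri([(s,(175.6,143)),(d,(342,168))]))
print('cross sw',tri([(s,(175.6,143)),(w,(192,343))]))
print('collar',tri([(s,(402.5,203.5)),(d,(186.7,289.5))]))
print('cap',tri([(s,(410.7,184.2)),(d,(184.2,262.5))]))
print('drift',tri([(s,(330+44,170+24)),(d,(160+43,230+26))]))
print('chisel',tri([(s,(330+12,170+20)),(d,(160+59,230+2.5))]))
E
```

```text
cross (array([ 0.5356, -0.2312,  0.0809]), array([-0.9, -0.4, -0.1, -0.5, -0.3, -0.7])) (array([ 0.5346, -0.2297,  0.08  ]), array([-0.1, -0.2, -0.2,  0.2]))
cross sw (array([ 0.5373, -0.2276,  0.0847]), array([-0.3, -0.7,  0.1, -0.4]))
collar (array([0.4837, 0.3024, 0.0841]), array([-0.3, -0.3, -0.3,  0.2]))
cap (array([0.484 , 0.3016, 0.143 ]), array([-0.2, -0.2, -0.2,  0.1]))
drift (array([0.5072, 0.2428, 0.1076]), array([-0.2, -0.3, -0.3,  0.2]))
chisel (array([0.531 , 0.1813, 0.1131]), array([-0.2, -0.3, -0.3,  0.2]))
```

Emit:
{"api": "apply_moves", "payload": {"claw": [0.085, 0.085, 0.085, 0.085, 0.085, 0.085, 0.085, 0.085, 0.085], "xyz": [[-0.035, -0.01, 0], [-0.035, -0.01, 0], [-0.035, -0.01, 0], [-0.035, -0.01, 0], [-0.035, -0.01, 0], [-0.035, -0.01, 0], [-0.03, -0.005, 0], [0, 0, 0], [0, 0, 0]], "twist": [[0, 0, 0], [0, 0, 0], [0, 0, 0], [0, 0, 0], [0, 0, 0], [0, 0, 0], [0, 0, 0], [0, 0, 0], [0, 0, 0]]}}

```text
clock: 2.7
position: [0.5598, -0.2404, 0.2312]
tool_rot: [-3.142, -0.0, 1.57]
force: [0.4, 0.3, 0.2]
grip_width: 0.0849
finger_force: 0.0
```

Run:
```python
from h import *
f=snap('wrist','wrist1'); o=bot.observe(); print(o['position'],o['tool_rot'],o['clock'])
p=proj(f,[.5355,-.2305,.082]); print(p,[proj(f,[.5355,-.2305,z]) for z in(.06,.09)])
c=[int(v) for v in p]
x0,y0=max(c[0]-64,0),max(min(c[1]-48,288),0); print(x0,y0)
cv2.imwrite('pics/c1.png',cv2.resize(f['img'][y0:y0+96,x0:x0+128,::-1],(768,576),interpolation=cv2.INTER_CUBIC))
```

```text
[ 0.56017154 -0.23936641  0.23124322] [ 3.14154160e+00 -4.83357547e-04  1.57112549e+00] 2.75
[234.59280294 169.19770404] [array([236.11983698, 164.58210169]), array([233.98368867, 171.03880852])]
170 121
```

View pics/c1.png

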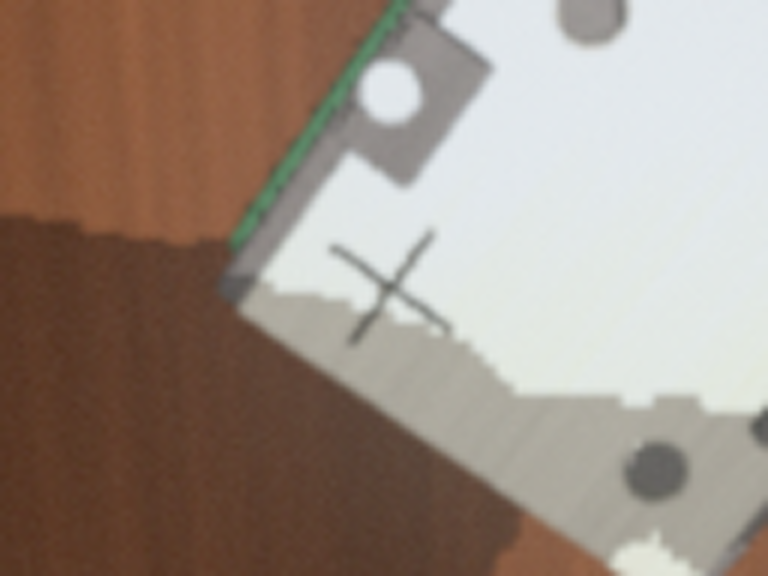

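Emit:
{"api": "apply_moves", "payload": {"claw": [0.085, 0.085, 0.085, 0.085, 0.085, 0.085, 0.085, 0.085, 0.085, 0.085, 0.085, 0.085, 0.085, 0.085, 0.085], "xyz": [[0.044, -0.005, 0], [0.044, -0.005, 0], [0.044, -0.005, 0], [0.044, -0.005, 0], [0.044, -0.005, 0], [0.044, -0.005, 0], [0.044, -0.005, 0], [0.044, -0.005, 0], [0.044, -0.005, 0], [0.044, -0.005, 0], [0.044, -0.005, 0], [0, 0, 0], [0, 0, 0], [0, 0, 0], [0, 0, 0]], "twist": [[0, 0, 0], [0, 0, 0], [0, 0, 0], [0, 0, 0], [0, 0, 0], [0, 0, 0], [0, 0, 0], [0, 0, 0], [0, 0, 0], [0, 0, 0], [0, 0, -0.122], [0, 0, -0.122], [0, 0, -0.122], [0, 0, 0], [0, 0, 0]]}}

```text
clock: 4.25
position: [0.5047, 0.2444, 0.2313]
tool_rot: [-3.142, -0.0, 1.934]
force: [0.4, -0.7, 0.1]
grip_width: 0.0849
finger_force: 0.0
```

Run:
```python
from h import *
f1=load('wrist1'); print('cross',[onz(f1,235.2,168.7,z).round(4) for z in(.055,.07,.08,.085)])
f=snap('wrist','wrist2'); o=bot.observe(); print(o['position'],o['tool_rot'],o['clock'])
print(proj(f,[.484,.302,.148]),proj(f,[.484,.302,.088]))
s=f['img'][:,:,::-1].copy(); cv2.imwrite('pics/w2.png',cv2.resize(s,(800,600),interpolation=cv2.INTER_CUBIC))
```

```text
cross [array([ 0.5339, -0.2366,  0.055 ]), array([ 0.5352, -0.2329,  0.07  ]), array([ 0.536 , -0.2304,  0.08  ]), array([ 0.5364, -0.2292,  0.085 ])]
[0.50478933 0.24426761 0.2313709 ] [ 3.14152200e+00 -1.24733216e-04  1.93357257e+00] 4.3
[258.2109569  125.80951779] [258.22109097 120.1374554 ]
```

View pics/w2.png

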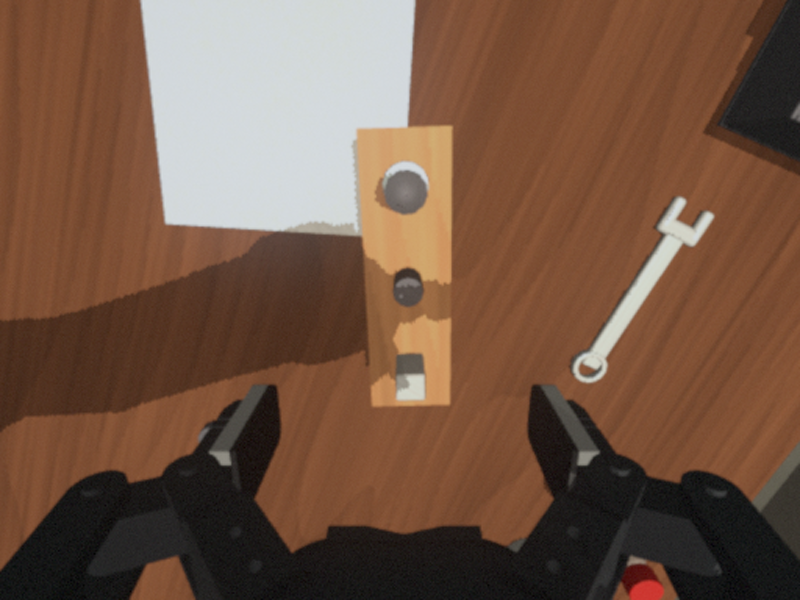

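Emit:
{"api": "apply_moves", "payload": {"claw": [0.085, 0.085, 0.085, 0.085, 0.085, 0.085, 0.085, 0.085, 0.01, 0.01, 0.01, 0.01, 0.01, 0.01, 0.01, 0.01], "xyz": [[0.0315, 0.001, 0], [0.0315, 0.001, 0], [0, 0, 0.03], [0, 0, 0.03], [0, 0, 0.03], [0, 0, 0.03], [0, 0, 0.018], [0, 0, 0], [0, 0, 0], [0, 0, 0], [0, 0, 0], [0, 0, 0], [0, 0, 0], [0, 0, 0], [0, 0, 0], [0, 0, 0]], "twist": [[0, 0, 0], [0, 0, 0], [0, 0, 0], [0, 0, 0], [0, 0, 0], [0, 0, 0], [0, 0, 0], [0, 0, 0], [0, 0, 0], [0, 0, 0], [0, 0, 0], [0, 0, 0], [0, 0, 0], [0, 0, 0], [0, 0, 0], [0, 0, 0]], "force": 80}}

```text
clock: 5.9
position: [0.4845, 0.3036, 0.0938]
tool_rot: [3.141, -0.0, 1.937]
force: [-1.4, -0.5, 7.6]
grip_width: 0.0169
finger_force: 77.6
```

Run:
```python
from h import *
f=load('wrist2');print(onz(f,259.8,122.9,.148))
o=bot.observe();print({k:o[k] for k in('position','tool_rot','force','moment','grip_width','finger_force','clock')})
```

```text
[0.48437629 0.30454955 0.148     ]
{'position': array([0.48454501, 0.30364413, 0.09381402]), 'tool_rot': array([ 3.14095196e+00, -1.16662775e-04,  1.93656234e+00]), 'force': array([-1.37813504, -0.50607338,  7.56072654]), 'moment': array([-0.26044704,  0.18612093, -0.01158847]), 'grip_width': 0.016856554459642226, 'finger_force': 77.58398638106883, 'clock': 5.9}
```

Emit:
{"api": "apply_moves", "payload": {"claw": [0.01, 0.01, 0.01, 0.01, 0.01, 0.01, 0.01, 0.01, 0.01], "xyz": [[0, 0, -0.01], [0, 0, -0.015], [0, 0, -0.02], [0, 0, -0.02], [0, 0, -0.02], [0, 0, -0.02], [0, 0, -0.02], [0, 0, -0.015], [0, 0, 0]], "twist": [[0, 0, 0], [0, 0, 0], [0, 0, 0], [0, 0, 0], [0, 0, 0], [0, 0, 0], [0, 0, 0], [0, 0, 0], [0, 0, 0]]}}

```text
clock: 6.8
position: [0.4849, 0.304, 0.2356]
tool_rot: [3.138, -0.001, 1.937]
force: [-0.6, -0.1, -1.9]
grip_width: 0.0166
finger_force: 77.9
```

Run:
```python
from h import *
o=bot.observe();print({k:o[k] for k in('position','tool_rot','force','moment','grip_width','clock')})
fs={c:snap(c,c+'3') for c in('wrist','side','scene')}
p=o['position']; out=[]
for c,f in fs.items():
    t=proj(f,p-[0,0,.076]);cap=proj(f,p+[0,0,.054]);print(c,t,cap)
    x0=int(np.clip(t[0]-40,0,432));y0=int(np.clip(t[1]-40,0,324));print(x0,y0)
    out.append(cv2.resize(f['img'][y0:y0+60,x0:x0+80,::-1],(400,300),interpolation=cv2.INTER_CUBIC))
out.append(cv2.resize(fs['wrist']['img'][:,:,::-1],(400,300)))
cv2.imwrite('pics/c3.png',np.vstack([np.hstack(out[:2]),np.hstack(out[2:])]))
```

```text
{'position': array([0.48494324, 0.30399214, 0.23562492]), 'tool_rot': array([ 3.13839782e+00, -7.94752959e-04,  1.93664775e+00]), 'force': array([-0.5824032 , -0.05774947, -1.90858294]), 'moment': array([-0.02413006,  0.04547179, -0.06001103]), 'grip_width': 0.01664279581778736, 'clock': 6.8}
wrist [256.61320735 201.27897168] [255.81107596 315.50742239]
216 161
side [181.69965843 255.11369981] [174.7685064  186.17438006]
141 215
scene [414.40217267 178.96725968] [439.29293695 125.56469398]
374 138
```

View pics/c3.png

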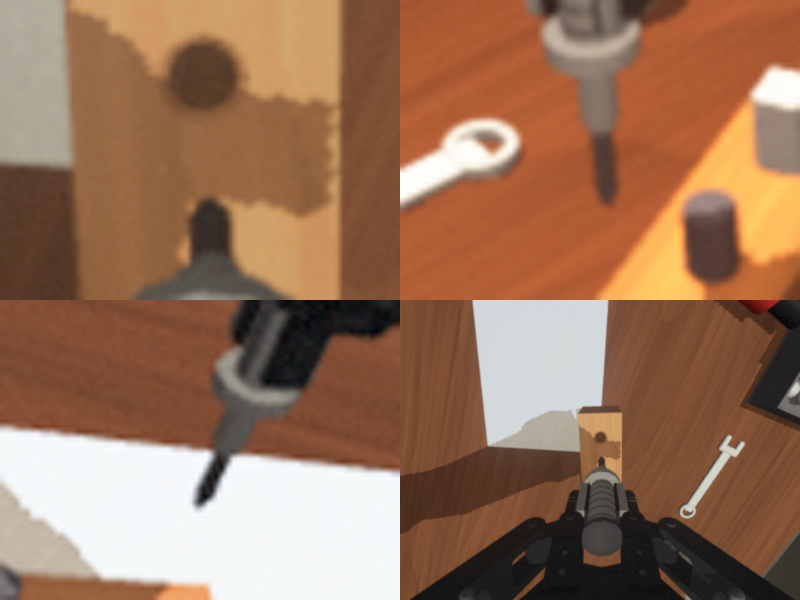

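The tip shows at wrist (257.6,201), side (182.4,255.6) and scene (414,179.2), within 1 px of straight below the TCP. The hole is at wrist (256.6,175.6).

Run:
```python
from h import *
w,d,s=load('wrist3'),load('side3'),load('scene3')
print('tip',tri([(w,(257.6,200.8)),(d,(182.4,255.6)),(s,(414,179.4))]))
print('collar',tri([(d,(179.2,223)),(s,(425.4,153.5))]))
print('tip2',tri([(d,(182.4,255.6)),(s,(414,179.4))]))
print('hole',onz(w,256.6,175.6,.08))
f1=load('wrist1');print('cross',[onz(f1,235.2,168.7,z).round(4) for z in(.08,)])
print('tip w-only at z .16',onz(w,257.6,200.8,.16))
```

```text
tip (array([0.4855, 0.3038, 0.158 ]), array([-0.4,  0.2, -0.8,  0.1, -0. ,  0.3]))
collar (array([0.4832, 0.3034, 0.224 ]), array([ 0.3, -0.2,  0.2,  0.3]))
tip2 (array([0.4846, 0.3033, 0.1582]), array([-0.2,  0.1, -0.1, -0.2]))
hole [0.48451444 0.30452716 0.08      ]
cross [array([ 0.536 , -0.2304,  0.08  ])]
tip w-only at z .16 [0.48551332 0.30481728 0.16      ]
```

Emit:
{"api": "apply_moves", "payload": {"claw": [0.01, 0.01, 0.01, 0.01, 0.01, 0.01, 0.01, 0.01, 0.01, 0.01, 0.01, 0.01, 0.01, 0.01, 0.01, 0.01, 0.01, 0.01], "xyz": [[-0.037, -0.0103, 0], [-0.037, -0.0103, 0], [-0.037, -0.0103, 0], [-0.037, -0.0103, 0], [-0.037, -0.0103, 0], [-0.037, -0.0103, 0], [-0.037, -0.0103, 0], [-0.037, -0.0103, 0], [-0.037, -0.0103, 0], [-0.037, -0.0103, 0], [-0.037, -0.0103, 0], [-0.037, -0.0103, 0], [-0.037, -0.0103, 0], [-0.037, -0.0103, 0], [0, 0, 0.022], [0, 0, 0.022], [0, 0, 0], [0, 0, 0]], "twist": [[0, 0, 0], [0, 0, 0], [0, 0, 0], [0, 0, 0], [0, 0, 0], [0, 0, 0], [0, 0, 0], [0, 0, 0], [0, 0, 0], [0, 0, 0], [0, 0, 0], [0, 0, 0], [0, 0, 0], [0, 0, 0], [0, 0, 0], [0, 0, 0], [0, 0, 0], [0, 0, 0]]}}

```text
clock: 8.75
position: [0.5348, -0.2315, 0.1891]
tool_rot: [-3.141, -0.001, 1.937]
force: [-0.1, -0.5, -2.6]
grip_width: 0.0167
finger_force: 78.0
```

Run:
```python
from h import *
o=bot.observe();print({k:o[k] for k in('position','tool_rot','force','moment','grip_width','clock')})
fs={c:snap(c,c+'4') for c in('wrist','side','scene')}
p=o['position']; out=[]
for c,f in fs.items():
    t=proj(f,p-[0,0,.076]);print(c,t,proj(f,[.5358,-.2305,.08]))
    x0=int(np.clip(t[0]-32,0,432));y0=int(np.clip(t[1]-24,0,324));print(x0,y0)
    out.append(cv2.resize(f['img'][y0:y0+48,x0:x0+64,::-1],(400,300),interpolation=cv2.INTER_CUBIC))
out.append(cv2.resize(fs['scene']['img'][:,:,::-1],(400,300)))
cv2.imwrite('pics/c4.png',np.vstack([np.hstack(out[:2]),np.hstack(out[2:])]))
```

```text
{'position': array([ 0.53481348, -0.23150962,  0.18906294]), 'tool_rot': array([-3.14052958e+00, -9.20530820e-04,  1.93704568e+00]), 'force': array([-0.07785592, -0.48549655, -2.63241729]), 'moment': array([ 0.0016183 , -0.08136643,  0.00011385]), 'grip_width': 0.01673268324484511, 'clock': 8.75}
wrist [256.96562397 201.26806099] [258.50340231 188.52785541]
224 177
side [343.53102064 155.83199979] [341.5982917  167.90135937]
311 131
scene [172.52892441 131.97087381] [174.93222433 143.00041441]
140 107
```

View pics/c4.png

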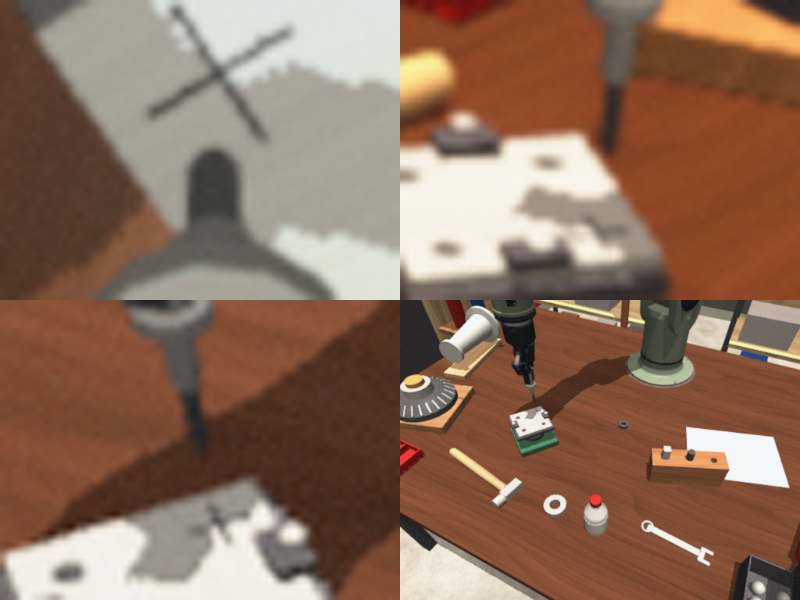

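Run:
```python
from h import *
w,d,s=load('wrist4'),load('side4'),load('scene4')
t=[(w,(258.2,201.0)),(d,(344.8,155.3)),(s,(172.4,132))]
c=[(w,(259.0,188.7)),(d,(342.2,166.6)),(s,(174.4,142.2))]
for i in ([0,1,2],[1,2],[0,1],[0,2]):
  a,b=tri([t[k] for k in i]),tri([c[k] for k in i]); print(i,a,b,'d',b[0]-a[0])
```

```text
[0, 1, 2] (array([ 0.5353, -0.2309,  0.114 ]), array([-0.5,  0.2, -1.5,  0.2,  0.2, -0.2])) (array([ 0.5359, -0.2298,  0.0833]), array([-0.2,  0.3, -0.7,  0.2,  0.5, -0.1])) d [ 0.0006  0.0011 -0.0307]
[1, 2] (array([ 0.5336, -0.2335,  0.1129]), array([-0.4,  0.5, -0.3, -0.5])) (array([ 0.5357, -0.2319,  0.0826]), array([-0.1,  0.2, -0.1, -0.2])) d [ 0.0021  0.0016 -0.0303]
[0, 1] (array([ 0.5351, -0.2306,  0.1148]), array([-0.5,  0.1, -1.5, -0. ])) (array([ 0.5356, -0.2294,  0.0842]), array([-0.2,  0.1, -0.6, -0. ])) d [ 0.0005  0.0012 -0.0306]
[0, 2] (array([ 0.5356, -0.2307,  0.1137]), array([0. , 0.1, 0.2, 0. ])) (array([ 0.5361, -0.2299,  0.0827]), array([0. , 0.2, 0.5, 0.1])) d [ 0.0005  0.0008 -0.031 ]
```

Emit:
{"api": "apply_moves", "payload": {"claw": [0.01, 0.01, 0.01, 0.01, 0.01], "xyz": [[0.0008, 0.0012, 0.008], [0, 0, 0.008], [0, 0, 0.006], [0, 0, 0.002], [0, 0, 0]], "twist": [[0, 0, 0], [0, 0, 0], [0, 0, 0], [0, 0, 0], [0, 0, 0]]}}

```text
clock: 9.4
position: [0.5357, -0.2306, 0.1648]
tool_rot: [-3.141, -0.0, 1.937]
force: [-0.8, -0.6, -2.5]
grip_width: 0.0172
finger_force: 78.0
```

Run:
```python
from h import *
o=bot.observe();print({k:o[k] for k in('position','tool_rot','force','moment','grip_width','clock')})
fs={c:snap(c,c+'5') for c in('wrist','side','scene')}
p=o['position']; out=[]
for c,f in fs.items():
    t=proj(f,p-[0,0,.076]);print(c,t)
    x0=int(np.clip(t[0]-20,0,432));y0=int(np.clip(t[1]-15,0,324));print(x0,y0)
    out.append(cv2.resize(f['img'][y0:y0+30,x0:x0+40,::-1],(400,300),interpolation=cv2.INTER_CUBIC))
out.append(out[0]*0)
cv2.imwrite('pics/c5.png',np.vstack([np.hstack(out[:2]),np.hstack(out[2:])]))
```

```text
{'position': array([ 0.5356844 , -0.23056258,  0.16484585]), 'tool_rot': array([-3.14097884e+00, -4.52156164e-04,  1.93674962e+00]), 'force': array([-0.76971349, -0.62267224, -2.4689947 ]), 'moment': array([0.03175031, 0.0169601 , 0.02053215]), 'grip_width': 0.01716987357161902, 'clock': 9.4}
wrist [256.92359835 201.27347755]
236 186
side [342.00937547 164.71756813]
322 149
scene [174.33817213 140.16960275]
154 125
```

View pics/c5.png

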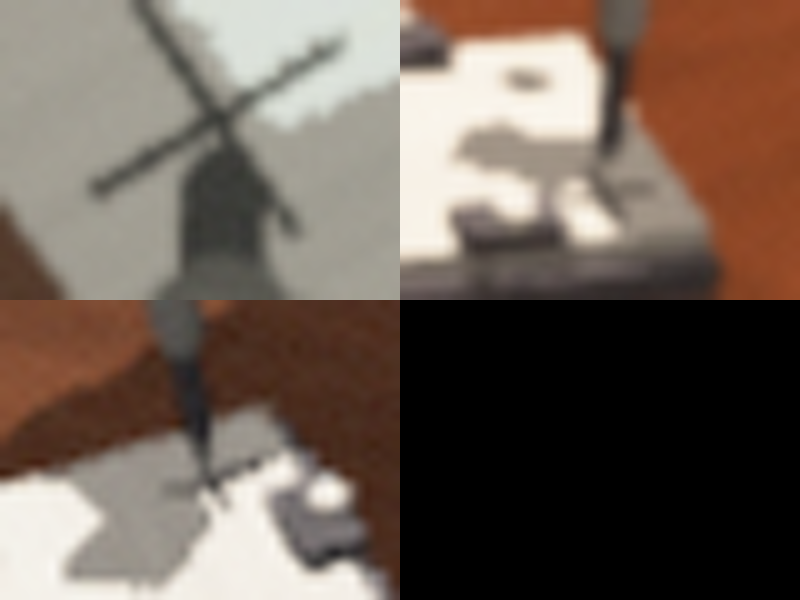

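The tip is aligned with the cross (wrist 258.5 against 258.0) and a few mm above it. Next I feel down for contact.

Emit:
{"api": "apply_moves", "payload": {"claw": [0.01, 0.01, 0.01, 0.01], "xyz": [[0, 0, 0.002], [0, 0, 0.001], [0, 0, 0.001], [0, 0, 0]], "twist": [[0, 0, 0], [0, 0, 0], [0, 0, 0], [0, 0, 0]]}}

```text
clock: 9.95
position: [0.5358, -0.2306, 0.1612]
tool_rot: [-3.141, -0.0, 1.937]
force: [0.4, 1.2, -1.8]
grip_width: 0.0169
finger_force: 78.0
```

Emit:
{"api": "apply_moves", "payload": {"claw": [0.01, 0.01], "xyz": [[0, 0, 0.001], [0, 0, 0]], "twist": [[0, 0, 0], [0, 0, 0]]}}

```text
clock: 10.15
position: [0.5358, -0.2306, 0.1602]
tool_rot: [-3.141, -0.0, 1.937]
force: [-0.4, -1.6, -2.2]
grip_width: 0.0164
finger_force: 78.0
```

Emit:
{"api": "apply_moves", "payload": {"claw": [0.01, 0.01], "xyz": [[0, 0, 0.001], [0, 0, 0]], "twist": [[0, 0, 0], [0, 0, 0]]}}

```text
clock: 10.35
position: [0.5358, -0.2306, 0.1592]
tool_rot: [-3.141, -0.0, 1.937]
force: [0.1, 0.0, -2.2]
grip_width: 0.0171
finger_force: 78.0
```

Emit:
{"api": "apply_moves", "payload": {"claw": [0.01, 0.01], "xyz": [[0, 0, 0.001], [0, 0, 0]], "twist": [[0, 0, 0], [0, 0, 0]]}}

```text
clock: 10.55
position: [0.5358, -0.2306, 0.1582]
tool_rot: [-3.141, -0.0, 1.937]
force: [-0.8, -0.0, -1.9]
grip_width: 0.017
finger_force: 78.0
```

Emit:
{"api": "apply_moves", "payload": {"claw": [0.01, 0.01], "xyz": [[0, 0, 0.001], [0, 0, 0]], "twist": [[0, 0, 0], [0, 0, 0]]}}

```text
clock: 10.75
position: [0.5358, -0.2306, 0.1572]
tool_rot: [-3.141, -0.0, 1.937]
force: [0.3, 0.0, -2.7]
grip_width: 0.0172
finger_force: 78.0
```

Emit:
{"api": "apply_moves", "payload": {"claw": [0.01, 0.01], "xyz": [[0, 0, 0.001], [0, 0, 0]], "twist": [[0, 0, 0], [0, 0, 0]]}}

```text
clock: 10.95
position: [0.5358, -0.2306, 0.1562]
tool_rot: [-3.141, -0.0, 1.937]
force: [0.3, -0.1, -1.7]
grip_width: 0.0167
finger_force: 78.0
```

Emit:
{"api": "apply_moves", "payload": {"claw": [0.01, 0.01], "xyz": [[0, 0, 0.001], [0, 0, 0]], "twist": [[0, 0, 0], [0, 0, 0]]}}

```text
clock: 11.15
position: [0.5359, -0.2306, 0.1553]
tool_rot: [3.142, 0.0, 1.937]
force: [0.2, -0.2, -0.3]
grip_width: 0.017
finger_force: 78.1
```

Emit:
{"api": "apply_moves", "payload": {"claw": [0.01, 0.01], "xyz": [[0, 0, 0.001], [0, 0, 0]], "twist": [[0, 0, 0], [0, 0, 0]]}}

```text
clock: 11.35
position: [0.536, -0.2306, 0.1544]
tool_rot: [3.141, 0.0, 1.937]
force: [-0.0, 1.0, 3.3]
grip_width: 0.0167
finger_force: 78.2
```

Emit:
{"api": "apply_moves", "payload": {"claw": [0.01, 0.01], "xyz": [[0, 0, 0.001], [0, 0, 0]], "twist": [[0, 0, 0], [0, 0, 0]]}}

```text
clock: 11.55
position: [0.536, -0.2306, 0.1534]
tool_rot: [3.141, 0.0, 1.937]
force: [0.3, 1.0, 5.0]
grip_width: 0.0168
finger_force: 78.4
```

Run:
```python
from h import *
o=bot.observe();print({k:o[k] for k in('position','tool_rot','force','moment')})
fs={c:snap(c,c+'6') for c in('wrist','side','scene')}
p=o['position']; out=[]
for c,f in fs.items():
    t=proj(f,p-[0,0,.076]);print(c,t)
    x0=int(np.clip(t[0]-20,0,432));y0=int(np.clip(t[1]-15,0,324));print(x0,y0)
    out.append(cv2.resize(f['img'][y0:y0+30,x0:x0+40,::-1],(400,300),interpolation=cv2.INTER_CUBIC))
out.append(cv2.resize(fs['scene']['img'][70:160,130:250,::-1],(400,300)))
cv2.imwrite('pics/c6.png',np.vstack([np.hstack(out[:2]),np.hstack(out[2:])]))
```

```text
{'position': array([ 0.53600019, -0.23062125,  0.15338272]), 'tool_rot': array([3.14135882e+00, 1.69870483e-04, 1.93677599e+00]), 'force': array([0.25291763, 0.97182306, 4.95215851]), 'moment': array([ 0.03726019,  0.04493286, -0.00289795])}
wrist [256.87851315 201.18332995]
236 186
side [341.45350758 168.79445997]
321 153
scene [175.01861151 143.85369348]
155 128
```

View pics/c6.png

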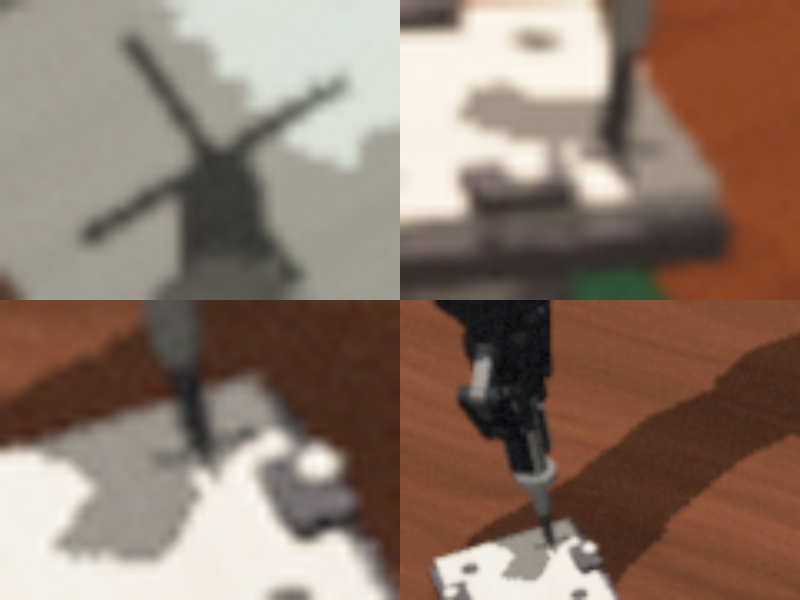

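The tip sits on the cross crossing in all views and contact came at TCP z of about 0.1557. I press on in small steps.

Emit:
{"api": "apply_moves", "payload": {"claw": [0.01, 0.01, 0.01], "xyz": [[0, 0, 0.001], [0, 0, 0.001], [0, 0, 0]], "twist": [[0, 0, 0], [0, 0, 0], [0, 0, 0]]}}

```text
clock: 12.0
position: [0.536, -0.2307, 0.1514]
tool_rot: [3.141, 0.0, 1.937]
force: [-1.0, 0.2, 7.6]
grip_width: 0.0168
finger_force: 78.7
```

Emit:
{"api": "apply_moves", "payload": {"claw": [0.01, 0.01], "xyz": [[0, 0, 0.001], [0, 0, 0]], "twist": [[0, 0, 0], [0, 0, 0]]}}

```text
clock: 12.2
position: [0.5361, -0.2307, 0.1505]
tool_rot: [3.141, 0.0, 1.937]
force: [-1.2, 0.4, 9.8]
grip_width: 0.0171
finger_force: 78.8
```

Emit:
{"api": "apply_moves", "payload": {"claw": [0.01, 0.01], "xyz": [[0, 0, 0.001], [0, 0, 0]], "twist": [[0, 0, 0], [0, 0, 0]]}}

```text
clock: 12.4
position: [0.5361, -0.2307, 0.1496]
tool_rot: [3.141, 0.0, 1.937]
force: [-1.9, -0.3, 11.0]
grip_width: 0.0168
finger_force: 78.9
```

Emit:
{"api": "apply_moves", "payload": {"claw": [0.01, 0.01], "xyz": [[0, 0, 0.001], [0, 0, 0]], "twist": [[0, 0, 0], [0, 0, 0]]}}

```text
clock: 12.6
position: [0.5361, -0.2308, 0.1487]
tool_rot: [3.141, 0.001, 1.937]
force: [-2.3, 0.5, 12.2]
grip_width: 0.0169
finger_force: 79.0
```

Emit:
{"api": "apply_moves", "payload": {"claw": [0.01, 0.01], "xyz": [[0, 0, 0.0005], [0, 0, 0]], "twist": [[0, 0, 0], [0, 0, 0]]}}

```text
clock: 12.8
position: [0.5361, -0.2308, 0.1483]
tool_rot: [3.141, 0.001, 1.937]
force: [-1.7, 0.3, 11.6]
grip_width: 0.0168
finger_force: 79.1
```

Emit:
{"api": "apply_moves", "payload": {"claw": [0.01, 0.01], "xyz": [[0, 0, 0.0005], [0, 0, 0]], "twist": [[0, 0, 0], [0, 0, 0]]}}

```text
clock: 13.0
position: [0.5361, -0.2307, 0.1477]
tool_rot: [3.141, 0.0, 1.937]
force: [-2.0, -0.3, 11.7]
grip_width: 0.0171
finger_force: 79.1
```

Emit:
{"api": "apply_moves", "payload": {"claw": [0.01, 0.01], "xyz": [[0, 0, 0.0005], [0, 0, 0]], "twist": [[0, 0, 0], [0, 0, 0]]}}

```text
clock: 13.2
position: [0.536, -0.2308, 0.1472]
tool_rot: [3.141, 0.0, 1.937]
force: [-1.6, -0.3, 11.0]
grip_width: 0.0166
finger_force: 79.0
```

Force is past its peak and now falling. I continue.

Emit:
{"api": "apply_moves", "payload": {"claw": [0.01, 0.01], "xyz": [[0, 0, 0.0007], [0, 0, 0]], "twist": [[0, 0, 0], [0, 0, 0]]}}

```text
clock: 13.4
position: [0.5359, -0.2307, 0.1462]
tool_rot: [3.142, 0.0, 1.937]
force: [-0.6, 0.4, 5.3]
grip_width: 0.0168
finger_force: 78.9
```

Emit:
{"api": "apply_moves", "payload": {"claw": [0.01, 0.01], "xyz": [[0, 0, 0.0006], [0, 0, 0]], "twist": [[0, 0, 0], [0, 0, 0]]}}

```text
clock: 13.6
position: [0.5358, -0.2306, 0.1453]
tool_rot: [-3.141, -0.0, 1.937]
force: [0.8, 0.1, 1.2]
grip_width: 0.0168
finger_force: 78.4
```

Emit:
{"api": "apply_moves", "payload": {"claw": [0.01, 0.01], "xyz": [[0, 0, 0.0005], [0, 0, 0]], "twist": [[0, 0, 0], [0, 0, 0]]}}

```text
clock: 13.8
position: [0.5358, -0.2306, 0.1448]
tool_rot: [-3.141, -0.0, 1.937]
force: [-0.0, 0.0, 1.2]
grip_width: 0.0173
finger_force: 78.4
```

Force fell from about 14 N to about 3 N, so the punch has fired, and it did so short of the stop. I lift and go back.

Emit:
{"api": "apply_moves", "payload": {"claw": [0.01, 0.01, 0.01, 0.01, 0.01, 0.01, 0.01, 0.01, 0.01, 0.01, 0.01, 0.01, 0.01, 0.01, 0.01, 0.01, 0.01, 0.01, 0.01, 0.01], "xyz": [[0, 0, -0.01], [0, 0, -0.02], [0, 0, -0.03], [0, 0, -0.03], [0.037, 0.0103, 0], [0.037, 0.0103, 0], [0.037, 0.0103, 0], [0.037, 0.0103, 0], [0.037, 0.0103, 0], [0.037, 0.0103, 0], [0.037, 0.0103, 0], [0.037, 0.0103, 0], [0.037, 0.0103, 0], [0.037, 0.0103, 0], [0.037, 0.0103, 0], [0.037, 0.0103, 0], [0.037, 0.0103, 0], [0.035, 0.01, 0], [0, 0, 0], [0, 0, 0]], "twist": [[0, 0, 0], [0, 0, 0], [0, 0, 0], [0, 0, 0], [0, 0, 0], [0, 0, 0], [0, 0, 0], [0, 0, 0], [0, 0, 0], [0, 0, 0], [0, 0, 0], [0, 0, 0], [0, 0, 0], [0, 0, 0], [0, 0, 0], [0, 0, 0], [0, 0, 0], [0, 0, 0], [0, 0, 0], [0, 0, 0]]}}

```text
clock: 15.8
position: [0.4851, 0.3032, 0.2351]
tool_rot: [-3.141, 0.0, 1.938]
force: [-0.3, -1.1, -2.5]
grip_width: 0.0171
finger_force: 78.2
```

Run:
```python
from h import *
o=bot.observe();print({k:o[k] for k in('position','tool_rot','force','clock')})
p=o['position']; y=o['tool_rot'][2]; d=np.array([.4845,.3037])-p[:2]
print('tool dx,dy',d@[np.cos(y),np.sin(y)],d@[np.sin(y),-np.cos(y)])
out=[]
for c in('wrist','side','scene'):
    f=snap(c,c+'7'); t=proj(f,p-[0,0,.076]);print(c,t)
    x0=int(np.clip(t[0]-32,0,432));y0=int(np.clip(t[1]-32,0,324));print(x0,y0)
    out.append(cv2.resize(f['img'][y0:y0+48,x0:x0+64,::-1],(400,300),interpolation=cv2.INTER_CUBIC))
out.append(out[0]*0)
cv2.imwrite('pics/c7.png',np.vstack([np.hstack(out[:2]),np.hstack(out[2:])]))
```

```text
{'position': array([0.48512897, 0.30320306, 0.23508063]), 'tool_rot': array([-3.14103139e+00,  2.04437554e-04,  1.93820469e+00]), 'force': array([-0.31658338, -1.09952265, -2.50331773]), 'clock': 15.8}
tool dx,dy 0.0006897003778553792 -0.00040848794792720545
wrist [256.91152548 201.19638074]
224 169
side [182.03217816 255.0950388 ]
150 223
scene [413.87829935 179.08966948]
381 147
```

View pics/c7.png

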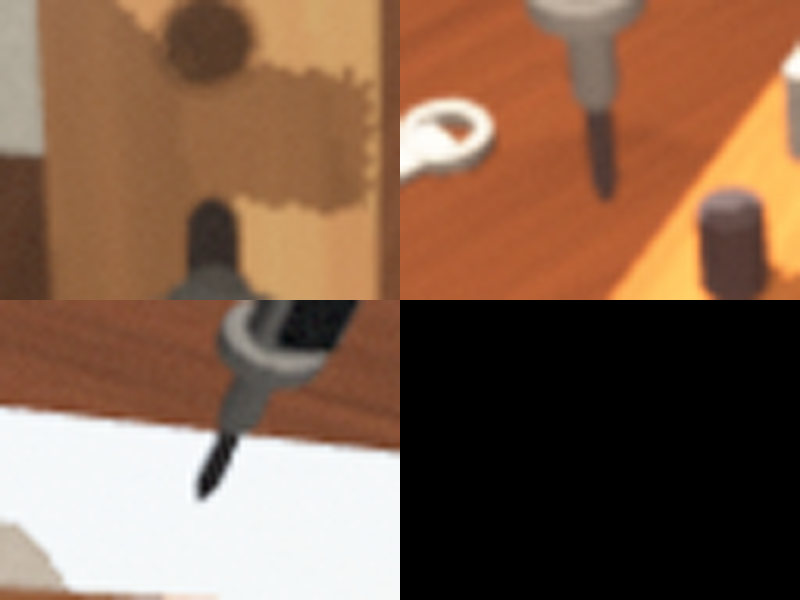

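Emit:
{"api": "apply_moves", "payload": {"claw": [0.01, 0.01, 0.01, 0.01, 0.01, 0.01, 0.01, 0.01], "xyz": [[0.0007, -0.0004, 0.02], [0, 0, 0.025], [0, 0, 0.01], [0, 0, 0.01], [0, 0, 0.01], [0, 0, 0.01], [0, 0, 0.01], [0, 0, 0]], "twist": [[0, 0, 0], [0, 0, 0], [0, 0, 0], [0, 0, 0], [0, 0, 0], [0, 0, 0], [0, 0, 0], [0, 0, 0]]}}

```text
clock: 16.75
position: [0.4845, 0.3029, 0.1388]
tool_rot: [-3.14, 0.0, 1.937]
force: [-0.4, 0.3, -1.5]
grip_width: 0.0169
finger_force: 78.2
```

Emit:
{"api": "apply_moves", "payload": {"claw": [0.01, 0.01, 0.01, 0.01, 0.01, 0.01], "xyz": [[0, 0, 0.01], [0, 0, 0.01], [0, 0, 0.01], [0, 0, 0.008], [0, 0, 0.005], [0, 0, 0]], "twist": [[0, 0, 0], [0, 0, 0], [0, 0, 0], [0, 0, 0], [0, 0, 0], [0, 0, 0]]}}

```text
clock: 17.35
position: [0.4847, 0.303, 0.0962]
tool_rot: [-3.14, 0.0, 1.937]
force: [-0.3, 0.4, -1.1]
grip_width: 0.017
finger_force: 78.2
```

Emit:
{"api": "apply_moves", "payload": {"claw": [0.01, 0.01], "xyz": [[0, 0, 0.001], [0, 0, 0]], "twist": [[0, 0, 0], [0, 0, 0]]}}

```text
clock: 17.55
position: [0.4851, 0.3033, 0.0962]
tool_rot: [3.141, -0.0, 1.937]
force: [-0.5, -0.5, -1.7]
grip_width: 0.0167
finger_force: 78.2
```

Emit:
{"api": "apply_moves", "payload": {"claw": [0.01, 0.01], "xyz": [[0, 0, 0.001], [0, 0, 0]], "twist": [[0, 0, 0], [0, 0, 0]]}}

```text
clock: 17.75
position: [0.485, 0.3033, 0.0951]
tool_rot: [3.141, -0.0, 1.937]
force: [-0.3, 0.2, -1.5]
grip_width: 0.0167
finger_force: 78.2
```

Emit:
{"api": "apply_moves", "payload": {"claw": [0.01, 0.01], "xyz": [[0, 0, 0.001], [0, 0, 0]], "twist": [[0, 0, 0], [0, 0, 0]]}}

```text
clock: 17.95
position: [0.485, 0.3032, 0.0939]
tool_rot: [-3.142, -0.0, 1.937]
force: [0.1, -0.5, -2.1]
grip_width: 0.0172
finger_force: 78.2
```

Emit:
{"api": "apply_moves", "payload": {"claw": [0.01, 0.01], "xyz": [[0, 0, 0.0007], [0, 0, 0]], "twist": [[0, 0, 0], [0, 0, 0]]}}

```text
clock: 18.15
position: [0.485, 0.3032, 0.0938]
tool_rot: [3.141, 0.0, 1.937]
force: [-3.6, -2.6, 10.3]
grip_width: 0.0168
finger_force: 79.2
```

Emit:
{"api": "apply_moves", "payload": {"claw": [0.01, 0.01], "xyz": [[0, 0, 0.0007], [0, 0, 0]], "twist": [[0, 0, 0], [0, 0, 0]]}}

```text
clock: 18.35
position: [0.4851, 0.3033, 0.0938]
tool_rot: [3.141, 0.0, 1.937]
force: [-7.2, -4.8, 20.4]
grip_width: 0.0169
finger_force: 80.2
```

The collar is seated at the same TCP height as at the grasp. I relieve the load, open, and retreat.

Emit:
{"api": "apply_moves", "payload": {"claw": [0.01, 0.022, 0.03, 0.045, 0.07, 0.085, 0.085, 0.085, 0.085, 0.085], "xyz": [[0, 0, -0.001], [0, 0, 0], [0, 0, 0], [0, 0, 0], [0, 0, 0], [0, 0, 0], [0, 0, 0], [0, 0, 0], [0, 0, 0], [0, 0, 0]], "twist": [[0, 0, 0], [0, 0, 0], [0, 0, 0], [0, 0, 0], [0, 0, 0], [0, 0, 0], [0, 0, 0], [0, 0, 0], [0, 0, 0], [0, 0, 0]]}}

```text
clock: 19.35
position: [0.485, 0.3032, 0.0936]
tool_rot: [-3.142, -0.0, 1.937]
force: [0.1, 0.6, -0.6]
grip_width: 0.0853
finger_force: 0.0
```

Emit:
{"api": "apply_moves", "payload": {"claw": [0.085, 0.085, 0.085, 0.085, 0.085, 0.085, 0.085, 0.085], "xyz": [[0, 0, -0.02], [0, 0, -0.03], [0, 0, -0.04], [0, 0, -0.04], [-0.03, 0, -0.01], [-0.03, 0, 0], [0, 0, 0], [0, 0, 0]], "twist": [[0, 0, 0], [0, 0, 0], [0, 0, 0], [0, 0, 0], [0, 0, 0], [0, 0, 0], [0, 0, 0], [0, 0, 0]]}}

```text
clock: 20.15
position: [0.5065, 0.2468, 0.2336]
tool_rot: [3.142, -0.0, 1.936]
force: [-0.5, 0.6, -0.3]
grip_width: 0.0851
finger_force: 0.0
```

Run:
```python
from h import *
o=bot.observe();print({k:o[k] for k in('position','grip_width','force','clock')})
fs={c:snap(c,c+'8') for c in('wrist','side','scene')}
r=lambda im,x,y,w,h:cv2.resize(im[y:y+h,x:x+w,::-1],(400,300),interpolation=cv2.INTER_CUBIC)
a=np.vstack([np.hstack([r(fs['scene']['img'],0,0,512,384),r(fs['wrist']['img'],200,70,120,90)]),np.hstack([r(fs['scene']['img'],330,170,100,75),r(fs['side']['img'],160,230,100,75)])])
cv2.imwrite('pics/c8.png',a)
```

```text
{'position': array([0.50654823, 0.24680568, 0.23362031]), 'grip_width': 0.08508141856731917, 'force': array([-0.5091813 ,  0.62641545, -0.27175667]), 'clock': 20.15}
```

View pics/c8.png

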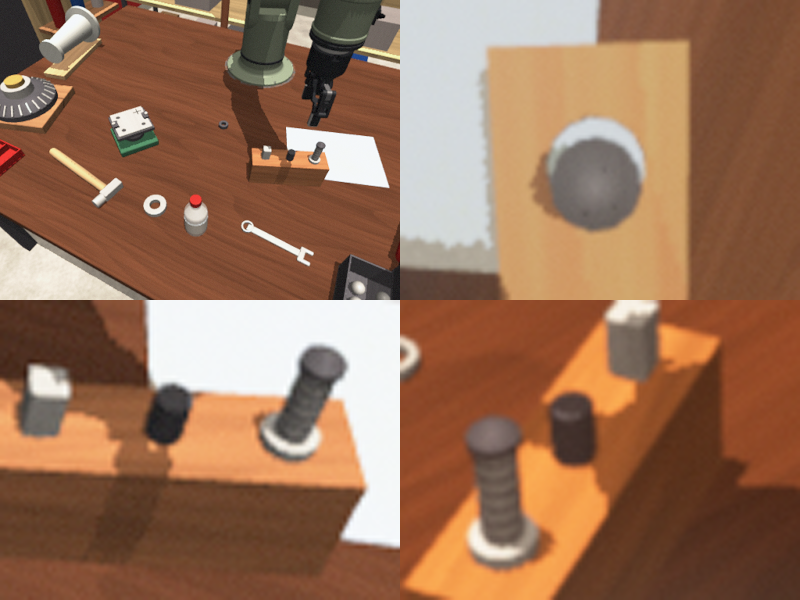

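The punch stands upright in its hole on its collar as at the start, and everything else is where it was.

```bash
python3 -c "
from workcell import bot
print(bot.job_done())"
```

```text
the job is handed in; nothing more can be done
None
```

The punch was pressed upright on the cross until the force fell from about 14 N to 3 N (fired, no hard-stop rise seen), then put back on its collar in its own hole and released; I handed the job in at about 20 s, and no verdict was returned.

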